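# Check the hinges of the biscuit tins

### The arm

A 6-joint arm with a two-finger parallel gripper is mounted at the origin on the work surface. World frame = base frame: x ahead of the robot, y to its left, z up, the work surface at z = 0. Lengths are in mm, angles in rad, forces in N, time in s.
With the tool pointing down it reaches from about 275 to 825 mm from the base axis. Payload 5.2 kg.
Tool frame: the origin (TCP) lies on the mounting face of the last link; the fingertips stand 186 mm ahead of it and the grasp point (between the pads) lies 167 mm ahead of it (bot.grip_point_offset is the z of the grasp point in the tool frame, in mm); z points along the fingers, y is the line along which they close (so a half turn about z gives the same grasp; the last joint's range is limited). The gripper opens to 93 mm and grips with 3 to 60 N. Pads are 15 mm wide; open, the fingers measure 128 mm over their backs; the gripper's body (75 mm by 188 mm) begins 65 mm behind the grasp point.
Start: joints at [-1.474, 0.259, 1.535, -0, 1.348, -0.203], TCP at [162.452, -525.467, 404.753] pointing down, gripper open.
Joint ranges: [-3.14, 3.14], [-0.91, 2.08], [0.19, 2.58], [-1.22, 4.36], [0.22, 2.71], [-3.12, 3.12]. Speed limits (rad/s): [2.57, 2.57, 3.14, 3.14, 3.14, 3.14].

### API

Orientations are given as [roll, pitch, yaw] about the fixed x, y, z axes, in that order (R = Rz(yaw) Ry(pitch) Rx(roll)).
In Python, from workcell import bot, optics, sign_off gives the robot as it stands (bot), with the cameras (optics) and the job as plain functions.
- The arm moves only by the shell command python3 shift.py FILE [OPENING] [FORCE], which reads ROWS from the file FILE. ROWS is a JSON list of rows, 1 to 10 of them, each an object with the fields dx, dy, dz (the shift in mm), rx, ry, rz (a rotation vector in rad); a field left out counts as zero; each row shifts and turns the commanded pose from where the row before left it, along the tool's axes as they then stand; what a row does not reach is not made up. A row lasts 1/8 s, in which the tool goes at most 62.5 mm and 0.188 rad, less where a joint would pass 70% of its speed; a pose out of reach is approached as far as the arm can. OPENING is the opening from 0.0 (shut) to 1.0 (fully open), set as the command begins (- or left out keeps the last). The fingers move at their own pace and stop on an object; FORCE is the grip in N (left out, the last holds). Time passes only in rows, so rows that do not move let the fingers close. It prints the time, the measured TCP pose, the force, the opening and the grip force at its end. Input that does not fit is refused with a message, and nothing moves.
- bot.read_state(): the state, without advancing time (a new reading comes with each control period).
- optics.read_camera(name): name is "scene" or "top"; returns a dict with "color" (480x640x3 uint8, red, green, blue), "fx", "fy", "cx", "cy" (pixels), "rvec" (rotation vector, rad) and "tvec" (3), from world to camera coordinates, as OpenCV has them. Camera axes: x right, y down, z forward; pixel columns grow to the right and rows downward; lengths in mm; the calibration is good to about 2 mm. A picture is of the moment at which its call begins. There is no depth.
- sign_off(): hands the job in; it is judged then, once.
The state is a dict: "t": time; "joint_positions": joint angles; "qd": joint speeds; "effort": joint torques, N m; "ee_pos": TCP position; "tool_rot": TCP orientation; "wrist_force": force on the tool from outside, world axes, zero at the start; "torque": the same for the moment, N m; "grip_width": opening from 0.0 (shut) to 1.0 (fully open); "grip_force": force on a finger pad.
Only numpy, scipy, OpenCV 4.12 (cv2) and the standard library are available. Lean on these libraries where they do the work, as an engineer would, in place of code of your own. Each camera call takes 0.05 s, during which the arm holds its last target. There are 200 camera calls.

### The job

Check the three hinged biscuit tins on the buffet: push down the thumb lever at its hinge to raise each lid at least a quarter of its way, and feel how it swings. Leave the free-swinging tins where they stand with the lid fully open for filling; never force a stiff lid past the half-way point, but press it shut again and drag that tin, upright, toward you until it sits on the dark slate strip before the row. Leave the other things on the counter alone.

Things in the scene. Friction and masses are not known exactly. Their poses are not given: they have to be found in the camera images.
- strip: dark slate strip let in flush with the counter, 170 mm deep (its x) by 760 mm wide (its y), nothing to bump against; its front-to-back middle lies about 420 mm ahead of the robot, in front of the row of tins; origin at the centre of its top face; its axes are parallel to the world's
- tin_a: one of three look-alike heavy steel biscuit tins (about 0.9 kg, loose on the counter), 130 mm deep (its x), 115 mm wide (its y), 50 mm tall, 55 mm with the lid shut; origin at the centre of the underside, z up. The hinge line is the top edge of its -x face (own x -65, z 50), on the robot's side; the lid opens toward the robot. Its +x face is plain. Whether it is stiff can only be felt
- lid_a (a joint): angle of tin_a's lid, rad: 0 shut, 1.57 upright, 1.8 fully open. A free lid takes about 1.4 N at the lever's end, falls shut if let go below 1.4, and stays open past 1.6. A stiff one takes about 6 N there, stays where it is left, and 2 N down on its far edge shuts it; 10 N on the lever tips the tin. Lid plate 132 x 117 mm, 5 mm thick, 0.1 kg; no catch
- lever_a (a point): end of the thumb lever of tin_a's lid: a steel tab 45 mm wide (y), 5 mm thick, 50 mm long from the hinge line to this point, 7 mm bead at its end, fixed to the lid. Lid shut, it rises 50 degrees above level from the hinge toward own -x (this point 38 mm above and 32 mm before the hinge). Pushing it to -x and down round the hinge raises the lid
- tin_b: one of three look-alike heavy steel biscuit tins (about 0.9 kg, loose on the counter), 130 mm deep (its x), 115 mm wide (its y), 50 mm tall, 55 mm with the lid shut; origin at the centre of the underside, z up. The hinge line is the top edge of its -x face (own x -65, z 50), on the robot's side; the lid opens toward the robot. Its +x face is plain. Whether it is stiff can only be felt
- lid_b (a joint): angle of tin_b's lid, rad: 0 shut, 1.57 upright, 1.8 fully open. A free lid takes about 1.4 N at the lever's end, falls shut if let go below 1.4, and stays open past 1.6. A stiff one takes about 6 N there, stays where it is left, and 2 N down on its far edge shuts it; 10 N on the lever tips the tin. Lid plate 132 x 117 mm, 5 mm thick, 0.1 kg; no catch
- lever_b (a point): end of the thumb lever of tin_b's lid: a steel tab 45 mm wide (y), 5 mm thick, 50 mm long from the hinge line to this point, 7 mm bead at its end, fixed to the lid. Lid shut, it rises 50 degrees above level from the hinge toward own -x (this point 38 mm above and 32 mm before the hinge). Pushing it to -x and down round the hinge raises the lid
- tin_c: one of three look-alike heavy steel biscuit tins (about 0.9 kg, loose on the counter), 130 mm deep (its x), 115 mm wide (its y), 50 mm tall, 55 mm with the lid shut; origin at the centre of the underside, z up. The hinge line is the top edge of its -x face (own x -65, z 50), on the robot's side; the lid opens toward the robot. Its +x face is plain. Whether it is stiff can only be felt
- lid_c (a joint): angle of tin_c's lid, rad: 0 shut, 1.57 upright, 1.8 fully open. A free lid takes about 1.4 N at the lever's end, falls shut if let go below 1.4, and stays open past 1.6. A stiff one takes about 6 N there, stays where it is left, and 2 N down on its far edge shuts it; 10 N on the lever tips the tin. Lid plate 132 x 117 mm, 5 mm thick, 0.1 kg; no catch
- lever_c (a point): end of the thumb lever of tin_c's lid: a steel tab 45 mm wide (y), 5 mm thick, 50 mm long from the hinge line to this point, 7 mm bead at its end, fixed to the lid. Lid shut, it rises 50 degrees above level from the hinge toward own -x (this point 38 mm above and 32 mm before the hinge). Pushing it to -x and down round the hinge raises the lid
- pot_left: white ceramic pepper pot, 40 mm diameter, 60 mm tall, in the left gap between the tins; bystander; origin at the centre of its underside
- pot_right: white ceramic pepper pot, 40 mm diameter, 60 mm tall, in the right gap between the tins; bystander; origin at the centre of its underside
- mug: blue mug, 80 mm diameter, 90 mm tall, behind the row; bystander; origin under its centre
- jam_jar: amber jam jar, 66 mm diameter, 100 mm tall, behind the row; bystander; origin under its centre
- spatula: spatula 250 mm long lying at the right; bystander; origin under its middle, x along its length
- bowl: white bowl, 120 mm diameter, 55 mm tall, at the left; bystander; origin under its centre

How it is judged (in metres and radians):
On the way, in this order (a step that is already met when the one before it is completed fails the run):
1. the stiff lid has been tried: raised by about a quarter of its way (value of joint lid_b above 0.3 rad), for 0.1 s.
2. the stiff tin, shut again, sits on the slate strip (value of joint lid_b below 0.09 rad and x of tin_b in the frame of strip below 0.045 m), for 0.2 s.
At the end, for the whole second after the job is handed in: Both free tins stand upright within 50 mm of where they began with their lids open beyond 1.45 rad; the stiff tin is upright and shut (lid below 0.09 rad) with its centre within 45 mm of the slate strip's lengthwise middle line and within 335 mm of the strip's centre along it; all tins are at rest (all of step 2 and value of joint each of lid_a, lid_c above 1.45 rad and distance of each of tin_a, tin_c from where it was at the start of the episode below 0.05 m and angle between each of tin_a, tin_c, tin_b's own z axis and vertical below 0.08 rad and x of tin_b in the frame of strip above -0.045 m and y of tin_b in the frame of strip between -0.335 and 0.335 m and linear speed of each of tin_a, tin_b, tin_c below 0.02 m/s); the robot touches nothing.
It fails at once if the stiff lid is forced past half-way (1.05 rad) (value of joint lid_b above 1.05 rad).
It fails at once if a tin is tipped (over 0.35 rad) (angle between any of tin_a, tin_b, tin_c's own z axis and vertical above 0.35 rad).
It fails at once if a bystander is shifted by more than 35 mm or knocked over (distance of any of pot_left, pot_right, mug, jam_jar, spatula, bowl from where it was at the start of the episode above 0.035 m or angle between any of pot_left, pot_right, mug, jam_jar, spatula, bowl's own z axis and vertical above 0.6 rad).
It also fails if it takes over 72 s, if anything falls off the work surface, if the arm or the gripper's body presses on something with over 40 N, if the wrist force passes 120 N, or if a joint passes its speed limit or range.

## Working session

There is one attempt and no reset: what is moved stays moved. The work goes in short steps, Python scripts to look and compute and a shell command to move; the robot and the scene stay as the last step left them, time stands still between calls to the robot, and variables do not carry over. Pictures are saved under pics/ and viewed, at most 10 in all, crops included, and the job is handed in when it is done.

```bash
ls; mkdir -p pics; python3 - <<'E'
from workcell import bot, optics, sign_off
import cv2
for n in("top","scene"):
    c=optics.read_camera(n); cv2.imwrite(f"pics/{n}0.png",c["color"][:,:,::-1]); print(n,c["fx"],c["fy"],c["cx"],c["cy"],c["rvec"],c["tvec"])
s=bot.read_state(); print(s)
E
```

```text
pics
shift.py
workcell.py
top 483.46501556347494 483.46501556347494 323.10117593686067 235.3910434122666 [ 2.14699428 -2.18647784  0.11919148] [  34.43138115  600.72691142 1216.45452134]
scene 489.162535242382 489.162535242382 312.2982206913627 239.46000639421206 [ 1.70229835  1.9126288  -0.70906834] [  61.214077   -405.30421183 1590.2076244 ]
{'t': 0.1, 'joint_positions': array([-1.47382306e+00,  2.59249339e-01,  1.53593734e+00, -9.58367189e-06,
        1.34803187e+00, -2.02812528e-01]), 'qd': array([-1.39073680e-05, -1.80168678e-03, -2.51008296e-03,  9.21216195e-04,
       -6.16134596e-04, -1.25712406e-04]), 'effort': array([ 1.91965970e-03, -4.38213587e+01, -2.84643012e+01,  7.20806513e-02,
        3.62600537e-02, -5.80058463e-05]), 'ee_pos': array([ 162.41892814, -525.2719094 ,  404.02636808]), 'tool_rot': array([-3.13999820e+00, -3.18343509e-04,  2.99787667e-01]), 'wrist_force': array([ 0.29978941, -0.39570687, -0.68572343]), 'torque': array([-0.01974645,  0.02068442, -0.0041078 ]), 'grip_force': 0.0, 'grip_width': 1.0025717632500468}
```

View pics/top0.png

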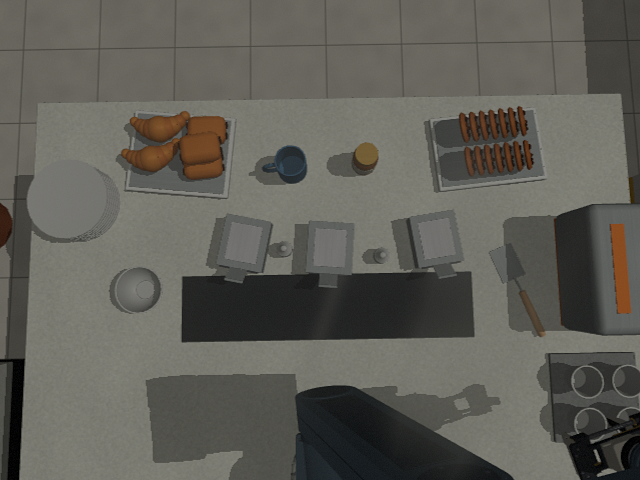

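View pics/scene0.png

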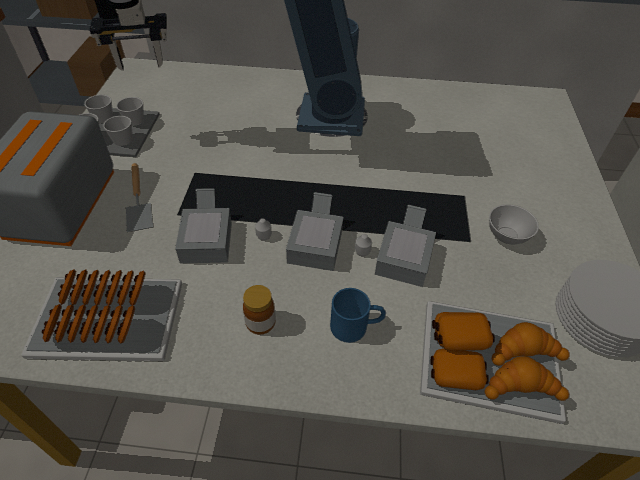

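The top view shows the tins at about (240,243), (330,247) and (436,240), with levers toward the robot and pots at (284,249) and (380,256). The scene view confirms that all the lids are shut. I'll enlarge the row next.

```bash
python3 - <<'E'
import cv2
a=cv2.imread("pics/top0.png")[200:295,205:470]
cv2.imwrite("pics/crop0.png",cv2.resize(a,None,fx=3,fy=3,interpolation=cv2.INTER_CUBIC))
E
```

```text
(no output)
```

View pics/crop0.png

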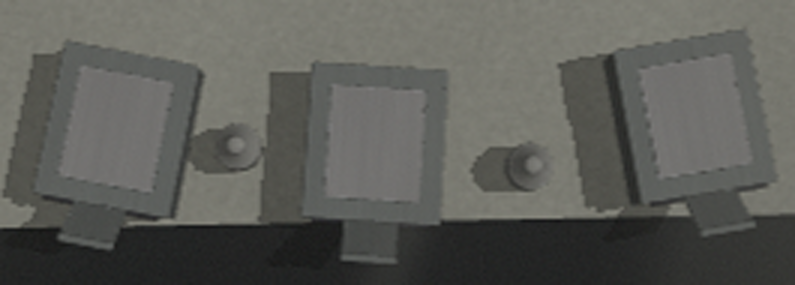

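The crop shows the lid corners, far-left then clockwise:
- **Left tin:** (67,41), (199,69), (168,214), (36,192)
- **Middle tin:** (313,62), (447,69), (440,222), (305,215)
- **Right tin:** (612,53), (745,30), (776,183), (640,204)

The lever-end middles are near (85,244), (369,261) and (729,230).

```bash
cat > h.py <<'E'
import numpy as np,cv2
from workcell import bot, optics, sign_off
from scipy.spatial.transform import Rotation as R
K=lambda c:np.array([[c["fx"],0,c["cx"]],[0,c["fy"],c["cy"]],[0,0,1.]])
def pix2w(c,p,z):
    M=cv2.Rodrigues(np.array(c["rvec"]))[0]; t=np.array(c["tvec"])
    d=M.T@np.linalg.inv(K(c))@np.array([p[0],p[1],1.]); o=-M.T@t
    return o+d*(z-o[2])/d[2]
def crop(c,name,x0,y0,x1,y1,f): cv2.imwrite(name,cv2.resize(c["color"][y0:y1,x0:x1,::-1],None,fx=f,fy=f,interpolation=cv2.INTER_CUBIC))
def st():
    s=bot.read_state(); T=R.from_euler('xyz',s["tool_rot"])
    print("t",round(s["t"],2),"tcp",np.round(s["ee_pos"],1),"tip",np.round(s["ee_pos"]+T.apply([0,0,186]),1),"rpy",np.round(s["tool_rot"],3),"F",np.round(s["wrist_force"],2),"w",round(s["grip_width"],2))
    return s,T
E
python3 - <<'E'
from h import *
c=optics.read_camera("top")
D={"L":[(67,41),(199,69),(168,214),(36,192)],"M":[(313,62),(447,69),(440,222),(305,215)],"R":[(612,53),(745,30),(776,183),(640,204)]}
lv={"L":(85,244),"M":(369,261),"R":(729,230)}
f=lambda p:((p[0]+.5)/3+205-.5,(p[1]+.5)/3+200-.5)
for k,q in D.items():
    w=np.array([pix2w(c,f(p),55) for p in q]); m=w.mean(0)
    d=(w[0]+w[1]-w[2]-w[3])/2; e=(w[0]+w[3]-w[1]-w[2])/2
    print(k,m.round(1),"yaw",np.arctan2(d[1],d[0]),np.arctan2(-e[0],e[1]),"size",np.linalg.norm(d),np.linalg.norm(e),"lever",pix2w(c,f(lv[k]),88).round(1))
for n,p,z in [("potL",(284,244),60),("potR",(381,253),60),("strip1",(182,276),0),("strip2",(473,341),0),("bowl",(137,288),55)]: print(n,pix2w(c,p,z).round(1))
st()
E
```

```text
L [584.3 224.5  55. ] yaw -0.20677362335501773 -0.20580731273921235 size 127.69927048311487 113.74836355775328 lever [487.2 245.7  88. ]
M [569.3   6.4  55. ] yaw -0.06864836086067605 -0.07036655110761864 size 129.60441952664783 113.56430762190347 lever [469.2  14.8  88. ]
R [ 585.2 -261.8   55. ] yaw 0.148169477795656 0.14417275474930705 size 130.90064316984316 115.6621542422272 lever [ 489.  -279.1   88. ]
potL [578.2 122.5  60. ]
potR [ 551.1 -121.3   60. ]
strip1 [504.3 395.8   0. ]
strip2 [ 322.6 -359.8    0. ]
bowl [474.7 492.2  55. ]
t 0.15 tcp [ 162.4 -525.3  404.1] tip [ 162.4 -525.1  218.1] rpy [-3.14 -0.    0.3 ] F [-0.04  0.34  0.27] w 1.0
```

```bash
cat >> h.py <<'E'
TIN={"L":(584.3,224.5,-.206),"M":(569.3,6.4,-.07),"R":(585.2,-261.8,.146)}
def own(k,x,y,z):  # tin-frame point -> world
    a,b,w=TIN[k]; return np.array([a+x*np.cos(w)-y*np.sin(w),b+x*np.sin(w)+y*np.cos(w),z])
def lev(k,th,s=42,off=4): # fingertip-centre target on lever at lid angle th
    p=np.radians(50)-th
    return own(k,-65-s*np.cos(p)+off*np.sin(p),0,50+s*np.sin(p)+off*np.cos(p))
def go(tip,tilt,yaw):
    """rotate first (rotvec in tool), then translation in the NEW tool axes"""
    s,T=st(); T2=R.from_euler('z',yaw)*R.from_euler('x',np.pi)*R.from_euler('y',tilt)
    print(" rot",np.round((T.inv()*T2).as_rotvec(),3),"then move",np.round(T2.inv().apply(np.array(tip)-T2.apply([0,0,186])-s["ee_pos"]),1))
def mv(tip): # translation in present tool axes
    s,T=st(); print(" move",np.round(T.inv().apply(np.array(tip)-s["ee_pos"])-[0,0,186],1))
E
echo '[{"rz": 0.154}, {"ry": 0.15}, {"ry": 0.15}, {"ry": 0.15}]' > rows.txt && python3 shift.py rows.txt 0 20
python3 -c "
from h import *
go(lev('R',0)+[0,0,60],.45,.146)"
```

```text
t: 0.65
ee_pos: [162.5, -525.4, 404.8]
tool_rot: [3.141, -0.455, 0.146]
wrist_force: [-0.7, -0.1, -1.3]
grip_width: 0.624
grip_force: 0.0
t 0.65 tcp [ 162.5 -525.4  404.8] tip [ 243.4 -513.6  237.7] rpy [ 3.141 -0.455  0.146] F [-0.69 -0.05 -1.34] w 0.62
 rot [ 0.    -0.005  0.   ] then move [ 217.9 -199.3  208. ]
```

```bash
echo '[{"dx": 31, "dy": -28.5, "dz": 29.7}, {"dx": 31, "dy": -28.5, "dz": 29.7}, {"dx": 31, "dy": -28.5, "dz": 29.7}, {"dx": 31, "dy": -28.5, "dz": 29.7}, {"dx": 31, "dy": -28.5, "dz": 29.7}, {"dx": 31, "dy": -28.5, "dz": 29.7}, {"dx": 31, "dy": -28.5, "dz": 29.7}, {}, {}]' > rows.txt && python3 shift.py rows.txt >/dev/null
python3 -c "
from h import *
c=optics.read_camera('top');crop(c,'pics/a.png',380,180,540,330,4);mv(lev('R',0)+[0,0,12])
for t in (0,.2,.45,.7,1,1.3,1.6,1.75): mv(lev('R',t))"
```

```text
t 1.82 tcp [ 416.  -287.3  312.2] tip [ 496.1 -275.7  144.7] rpy [ 3.141 -0.45   0.146] F [-0.03 -0.26  0.21] w 0.0
 move [-19.7  -0.9  43.8]
t 1.82 tcp [ 416.  -287.3  312.2] tip [ 496.1 -275.7  144.7] rpy [ 3.141 -0.45   0.146] F [-0.03 -0.26  0.21] w 0.0
 move [-24.9  -0.9  54.6]
t 1.82 tcp [ 416.  -287.3  312.2] tip [ 496.1 -275.7  144.7] rpy [ 3.141 -0.45   0.146] F [-0.03 -0.26  0.21] w 0.0
 move [-33.1  -0.9  56.7]
t 1.82 tcp [ 416.  -287.3  312.2] tip [ 496.1 -275.7  144.7] rpy [ 3.141 -0.45   0.146] F [-0.03 -0.26  0.21] w 0.0
 move [-42.4  -0.9  61.5]
t 1.82 tcp [ 416.  -287.3  312.2] tip [ 496.1 -275.7  144.7] rpy [ 3.141 -0.45   0.146] F [-0.03 -0.26  0.21] w 0.0
 move [-50.3  -0.9  68.5]
t 1.82 tcp [ 416.  -287.3  312.2] tip [ 496.1 -275.7  144.7] rpy [ 3.141 -0.45   0.146] F [-0.03 -0.26  0.21] w 0.0
 move [-57.1  -0.9  79.1]
t 1.82 tcp [ 416.  -287.3  312.2] tip [ 496.1 -275.7  144.7] rpy [ 3.141 -0.45   0.146] F [-0.03 -0.26  0.21] w 0.0
 move [-60.4  -0.9  91.3]
t 1.82 tcp [ 416.  -287.3  312.2] tip [ 496.1 -275.7  144.7] rpy [ 3.141 -0.45   0.146] F [-0.03 -0.26  0.21] w 0.0
 move [-60.   -0.9 103.9]
t 1.82 tcp [ 416.  -287.3  312.2] tip [ 496.1 -275.7  144.7] rpy [ 3.141 -0.45   0.146] F [-0.03 -0.26  0.21] w 0.0
 move [-58.4  -0.9 110. ]
```

View pics/a.png

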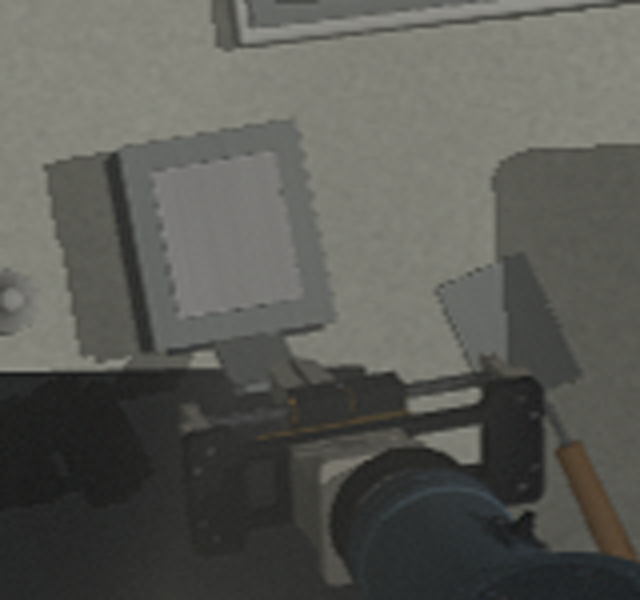

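The fingertips at crop (290,370) hang just above the lever at (255,365), a few mm too far right. I'll correct for finger thickness and shift about 4 mm left.

```bash
cat >> h.py <<'E'
def lev(k,th,s=42,tilt=.45):
    p=np.radians(50)-th; off=2.5+7.5*abs(np.sin(p+tilt))
    return own(k,-65-s*np.cos(p)+off*np.sin(p),0,50+s*np.sin(p)+off*np.cos(p))
def path(k,ths,s=42):
    s0,T=st(); P=np.array([T.inv().apply(lev(k,t,s)-s0["ee_pos"])-[0,0,186] for t in ths])
    print(np.c_[ths,P.round(1),np.diff(P,axis=0,prepend=0*P[:1]).round(1)])
E
python3 -c "
from h import *
path('R',(0,.1,.2,.3,.45,.6,.8,1,1.2,1.4,1.6,1.75))"
```

```text
t 1.82 tcp [ 416.  -287.3  312.2] tip [ 496.1 -275.7  144.7] rpy [ 3.141 -0.45   0.146] F [-0.03 -0.26  0.21] w 0.0
[[ 0.000e+00 -1.930e+01 -9.000e-01  5.310e+01 -1.930e+01 -9.000e-01
   5.310e+01]
 [ 1.000e-01 -2.380e+01 -9.000e-01  5.350e+01 -4.500e+00  0.000e+00
   4.000e-01]
 [ 2.000e-01 -2.830e+01 -9.000e-01  5.440e+01 -4.500e+00  0.000e+00
   9.000e-01]
 [ 3.000e-01 -3.280e+01 -9.000e-01  5.580e+01 -4.400e+00 -0.000e+00
   1.400e+00]
 [ 4.500e-01 -3.920e+01 -9.000e-01  5.880e+01 -6.400e+00 -0.000e+00
   3.000e+00]
 [ 6.000e-01 -4.510e+01 -9.000e-01  6.290e+01 -5.900e+00 -0.000e+00
   4.100e+00]
 [ 8.000e-01 -5.180e+01 -9.000e-01  6.990e+01 -6.700e+00 -0.000e+00
   7.000e+00]
 [ 1.000e+00 -5.680e+01 -9.000e-01  7.830e+01 -5.000e+00 -0.000e+00
   8.400e+00]
 [ 1.200e+00 -5.980e+01 -9.000e-01  8.770e+01 -3.000e+00 -0.000e+00
   9.400e+00]
 [ 1.400e+00 -6.060e+01 -9.000e-01  9.640e+01 -8.000e-01 -0.000e+00
   8.700e+00]
 [ 1.600e+00 -6.010e+01 -9.000e-01  1.034e+02  5.000e-01 -0.000e+00
   6.900e+00]
 [ 1.750e+00 -5.900e+01 -9.000e-01  1.086e+02  1.100e+00 -0.000e+00
   5.200e+00]]
```

```bash
echo '[{"dx": -3, "dy": -4, "dz": 26}, {"dx": -10, "dz": 27}, {}]' > rows.txt && python3 shift.py rows.txt ; for i in 1; do echo '[{"dx": -4.5}, {}]' > rows.txt && python3 shift.py rows.txt; done; echo '[{"dx": -4.5, "dz": 0.4}, {}]' > rows.txt && python3 shift.py rows.txt;echo '[{"dx": -4.5, "dz": 0.9}, {}]' > rows.txt && python3 shift.py rows.txt; echo '[{"dx": -4.4, "dz": 1.4}, {}]' > rows.txt && python3 shift.py rows.txt;echo '[{"dx": -6.4, "dz": 3}, {}, {}]' > rows.txt && python3 shift.py rows.txt
python3 -c "
from h import *
path('R',(.45,.6))"
```

```text
t: 2.2
ee_pos: [425.8, -281.7, 257.3]
tool_rot: [-3.138, -0.448, 0.142]
wrist_force: [-0.8, 0.7, 0.3]
grip_width: 0.003
grip_force: 0.0
t: 2.45
ee_pos: [422.7, -282.5, 257.8]
tool_rot: [3.139, -0.451, 0.145]
wrist_force: [1.0, 0.7, 0.3]
grip_width: 0.002
grip_force: 0.5
t: 2.7
ee_pos: [418.9, -282.3, 254.7]
tool_rot: [3.141, -0.45, 0.146]
wrist_force: [1.2, -1.0, 0.4]
grip_width: 0.006
grip_force: 0.5
t: 2.95
ee_pos: [415.2, -282.6, 251.3]
tool_rot: [-3.141, -0.45, 0.146]
wrist_force: [-0.1, 0.5, -0.3]
grip_width: 0.005
grip_force: 0.5
t: 3.2
ee_pos: [411.9, -283.0, 248.0]
tool_rot: [-3.141, -0.45, 0.145]
wrist_force: [0.4, 0.3, 0.8]
grip_width: 0.004
grip_force: 0.4
t: 3.58
ee_pos: [407.6, -283.6, 242.7]
tool_rot: [-3.141, -0.45, 0.146]
wrist_force: [0.3, 0.7, 1.4]
grip_width: 0.003
grip_force: 0.4
t 3.58 tcp [ 407.6 -283.6  242.7] tip [ 487.5 -271.8   75.2] rpy [-3.141 -0.45   0.146] F [0.28 0.74 1.41] w 0.0
[[ 0.45 -1.8   4.4  -0.4  -1.8   4.4  -0.4 ]
 [ 0.6  -7.7   4.4   3.7  -5.9   0.    4.1 ]]
```

```bash
python3 -c "
from h import *
c=optics.read_camera('scene');crop(c,'pics/b.png',140,150,280,290,4)
path('R',(.45,.6,.8,1,1.2,1.4,1.6,1.75))"
```

```text
t 3.62 tcp [ 407.6 -283.7  242.7] tip [ 487.6 -271.8   75.2] rpy [-3.141 -0.45   0.146] F [ 0.13  0.86 -0.24] w 0.01
[[  0.45  -1.9    4.3   -0.4   -1.9    4.3   -0.4 ]
 [  0.6   -7.8    4.3    3.7   -5.9    0.     4.1 ]
 [  0.8  -14.5    4.3   10.7   -6.7    0.     7.  ]
 [  1.   -19.5    4.3   19.1   -5.     0.     8.4 ]
 [  1.2  -22.5    4.3   28.5   -3.     0.     9.4 ]
 [  1.4  -23.3    4.3   37.2   -0.8    0.     8.7 ]
 [  1.6  -22.9    4.3   44.2    0.5    0.     6.9 ]
 [  1.75 -21.8    4.3   49.4    1.1    0.     5.2 ]]
```

View pics/b.png

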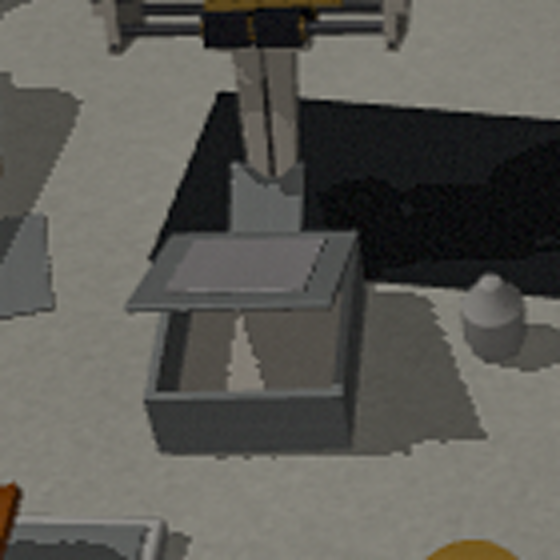

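The right tin's lid is up about 0.4 rad with only 1 N on the lever, so it is free. I'll open it all the way.

```bash
echo '[{"dx": -7.8, "dz": 3.7}, {"dx": -6.7, "dz": 7}, {"dx": -5, "dz": 8.4}, {"dx": -3, "dz": 9.4}, {}]' > rows.txt && python3 shift.py rows.txt; echo '[{"dx": -0.8, "dz": 8.7}, {"dx": 0.5, "dz": 6.9}, {}]' > rows.txt && python3 shift.py rows.txt; echo '[{"dx": 1, "dz": 3}, {"dx": 1, "dz": 2}, {}, {}]' > rows.txt && python3 shift.py rows.txt
python3 -c "
from h import *
c=optics.read_camera('scene');crop(c,'pics/c.png',140,130,280,270,4);path('R',(1.75,))"
```

```text
t: 4.25
ee_pos: [399.7, -284.5, 206.2]
tool_rot: [-3.139, -0.449, 0.145]
wrist_force: [0.3, -0.3, 0.7]
grip_width: 0.008
grip_force: 0.0
t: 4.62
ee_pos: [406.6, -283.7, 192.7]
tool_rot: [-3.141, -0.45, 0.146]
wrist_force: [0.2, -0.1, 0.0]
grip_width: 0.006
grip_force: 0.0
t: 5.12
ee_pos: [410.3, -283.4, 189.7]
tool_rot: [3.141, -0.45, 0.146]
wrist_force: [-0.3, -0.4, 0.4]
grip_width: 0.0
grip_force: 0.0
t 5.17 tcp [ 410.3 -283.4  189.7] tip [ 490.4 -271.7   22.2] rpy [ 3.141 -0.45   0.146] F [0.18 0.21 0.12] w 0.01
[[ 1.75 -1.2   4.    0.4  -1.2   4.    0.4 ]]
```

View pics/c.png

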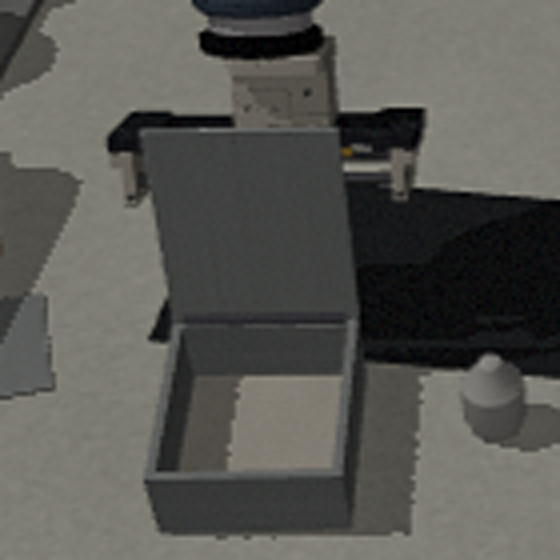

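The right lid leans fully open past upright. I'll withdraw and go to the middle tin.

```bash
echo '[{"dz": -45}, {"dx": -20, "dz": -55}, {"dz": -50}, {}]' > rows.txt && python3 shift.py rows.txt>/dev/null
python3 -c "
from h import *
go(lev('M',0)+[8,0,40],.45,-.07)"
```

```text
t 5.67 tcp [ 327.3 -296.8  319.2] tip [ 407.9 -286.3  151.9] rpy [ 3.133 -0.452  0.147] F [0.33 0.63 0.33] w 0.0
 rot [-0.087 -0.003  0.195] then move [  46.4 -319.9   48.3]
```

```bash
echo '[{"rx": -0.047, "rz": 0.097}, {"rx": -0.047, "rz": 0.097}, {"dy": -55}, {"dy": -55}, {"dy": -55}, {"dy": -55}, {"dy": -50}, {"dy": -50}, {}]' > rows.txt && python3 shift.py rows.txt>/dev/null
python3 -c "
from h import *
go(lev('M',0)+[8,0,40],.45,-.07)
path('M',(0,.1,.2,.3,.45,.6))"
```

```text
t 6.8 tcp [349.1  28.2 314.9] tip [429.5  23.6 147.2] rpy [-3.141 -0.448 -0.059] F [ 0.33  0.45 -0.18] w 0.0
 rot [-0.005  0.002  0.01 ] then move [49.1  5.8 44.8]
t 6.8 tcp [349.1  28.2 314.9] tip [429.5  23.6 147.2] rpy [-3.141 -0.448 -0.059] F [ 0.33  0.45 -0.18] w 0.0
[[ 0.   25.    8.1  77.2  25.    8.1  77.2 ]
 [ 0.1  20.5   8.   77.6  -4.5  -0.    0.4 ]
 [ 0.2  16.    8.   78.5  -4.5  -0.    0.9 ]
 [ 0.3  11.6   8.   79.9  -4.4  -0.    1.4 ]
 [ 0.45  5.2   7.9  82.9  -6.4  -0.    3.  ]
 [ 0.6  -0.7   7.9  87.   -5.9  -0.    4.1 ]]
```

```bash
echo '[{"dx": 25, "dy": 4, "dz": 22}, {"dx": 24, "dy": 3, "dz": 23}, {"dx": -10, "dz": 16}, {"dx": -10, "dz": 16}, {}, {}]' > rows.txt && python3 shift.py rows.txt; echo '[{"dx": -4.5}, {}]' > rows.txt && python3 shift.py rows.txt; echo '[{"dx": -4.5, "dz": 0.4}, {}]' > rows.txt && python3 shift.py rows.txt;echo '[{"dx": -4.5, "dz": 0.9}, {}]' > rows.txt && python3 shift.py rows.txt; echo '[{"dx": -4.4, "dz": 1.4}, {}, {}]' > rows.txt && python3 shift.py rows.txt
python3 -c "
from h import *
path('M',(.3,.45,.6))"
```

```text
t: 7.55
ee_pos: [409.6, 11.7, 259.4]
tool_rot: [3.141, -0.45, -0.071]
wrist_force: [-0.4, 0.0, 0.4]
grip_width: 0.004
grip_force: 0.0
t: 7.8
ee_pos: [404.9, 12.8, 257.5]
tool_rot: [3.141, -0.451, -0.07]
wrist_force: [0.3, 0.1, -0.6]
grip_width: 0.004
grip_force: 0.0
t: 8.05
ee_pos: [402.3, 12.9, 255.9]
tool_rot: [3.14, -0.454, -0.07]
wrist_force: [3.7, 0.2, 3.4]
grip_width: 0.006
grip_force: 2.4
t: 8.3
ee_pos: [398.6, 13.1, 252.9]
tool_rot: [3.14, -0.454, -0.07]
wrist_force: [5.6, 1.6, 1.6]
grip_width: -0.001
grip_force: 2.4
t: 8.68
ee_pos: [395.4, 13.3, 249.8]
tool_rot: [3.14, -0.454, -0.07]
wrist_force: [6.4, 0.6, 1.4]
grip_width: 0.005
grip_force: 2.3
t 8.68 tcp [395.4  13.3 249.8] tip [476.7   7.4  82.6] rpy [ 3.14  -0.454 -0.07 ] F [6.39 0.63 1.37] w 0.0
[[  0.3   -3.7   -5.5    0.8   -3.7   -5.5    0.8 ]
 [  0.45 -10.1   -5.5    3.8   -6.4   -0.     3.  ]
 [  0.6  -16.    -5.5    7.9   -5.9   -0.     4.1 ]]
```

The middle lid resists with about 6.5 N, so this is the stiff one. I'll ease it to about 0.5 rad.

```bash
echo '[{"dx": -5, "dz": 2.5}, {"dx": -5, "dz": 2.2}, {}]' > rows.txt && python3 shift.py rows.txt; echo '[{"dx": -3, "dz": 1.6}, {}]' > rows.txt && python3 shift.py rows.txt
python3 -c "
from h import *
c=optics.read_camera('scene');crop(c,'pics/d.png',250,160,390,300,4)
path('M',(.3,.45,.6))"
```

```text
t: 9.05
ee_pos: [388.2, 13.8, 241.0]
tool_rot: [3.14, -0.453, -0.07]
wrist_force: [4.9, -0.4, 3.1]
grip_width: 0.006
grip_force: 2.1
t: 9.3
ee_pos: [386.1, 13.9, 238.1]
tool_rot: [3.14, -0.453, -0.07]
wrist_force: [4.5, -1.9, 5.0]
grip_width: 0.008
grip_force: 2.8
t 9.35 tcp [386.1  13.9 238.2] tip [467.2   8.   70.9] rpy [ 3.14  -0.453 -0.07 ] F [ 4.98 -1.32  3.62] w 0.01
[[ 0.3   9.9  -5.5  -5.6   9.9  -5.5  -5.6 ]
 [ 0.45  3.5  -5.5  -2.6  -6.4  -0.    3.  ]
 [ 0.6  -2.4  -5.5   1.5  -5.9  -0.    4.1 ]]
```

View pics/d.png

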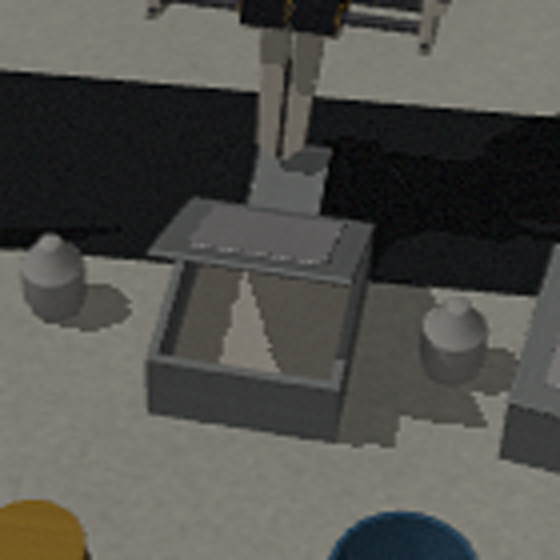

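The middle tin's lid is up about 0.5 rad and the tin has hardly moved. I'll back off, straighten the tool and press the lid shut from above.

```bash
echo '[{"dx": 10, "dz": -25}, {"dz": -60}, {"dz": -40}, {"ry": -0.15}, {"ry": -0.15}, {"ry": -0.15}, {}]' > rows.txt && python3 shift.py rows.txt>/dev/null
python3 -c "
from h import *
go(own('M',48,0,135),0,-.07)"
```

```text
t 10.22 tcp [339.7  17.7 353.3] tip [338.9  17.9 167.3] rpy [-3.141  0.005 -0.069] F [ 0.67  0.05 -0.13] w 0.01
 rot [-0.001  0.005  0.001] then move [277.8  -4.8  32.3]
```

```bash
echo '[{"dx": 55, "dy": -1}, {"dx": 55, "dy": -1}, {"dx": 56, "dy": -1}, {"dx": 56, "dy": -1}, {"dx": 56, "dy": -1, "dz": 5}, {"dz": 20}, {"dz": 20}, {}]' > rows.txt && python3 shift.py rows.txt; echo '[{"dz": 16}, {"dz": 16}, {"dz": 16}, {}]' > rows.txt && python3 shift.py rows.txt; echo '[{"dz": 14}, {}, {}]' > rows.txt && python3 shift.py rows.txt; python3 -c "
from h import *
st()"
```

```text
t: 11.22
ee_pos: [616.6, 3.1, 307.3]
tool_rot: [-3.141, 0.004, -0.07]
wrist_force: [-0.8, 0.3, 0.0]
grip_width: 0.006
grip_force: 0.0
t: 11.72
ee_pos: [616.7, 3.2, 259.3]
tool_rot: [-3.141, 0.005, -0.07]
wrist_force: [0.0, 0.5, 0.3]
grip_width: 0.006
grip_force: 0.0
t: 12.1
ee_pos: [617.7, 3.0, 247.3]
tool_rot: [3.141, 0.001, -0.07]
wrist_force: [0.5, -0.3, -0.7]
grip_width: 0.007
grip_force: 0.0
t 12.1 tcp [617.7   3.  247.3] tip [617.6   3.   61.3] rpy [ 3.141e+00  1.000e-03 -7.000e-02] F [ 0.5  -0.29 -0.73] w 0.01
```

```bash
echo '[{"dz": 4}, {}, {}]' > rows.txt && python3 shift.py rows.txt|grep -E 'pos|wrist_f'; echo '[{"dz": 3}, {}, {}]' > rows.txt && python3 shift.py rows.txt|grep -E 'pos|wrist_f'; python3 -c "
from h import *
st()
c=optics.read_camera('scene');crop(c,'pics/e.png',250,160,390,300,4)"
```

```text
ee_pos: [617.7, 3.0, 243.5]
wrist_force: [-0.4, -0.7, -0.0]
ee_pos: [617.8, 3.1, 241.8]
wrist_force: [-1.9, -0.5, 7.9]
t 12.85 tcp [617.8   3.1 241.8] tip [617.9   3.   55.8] rpy [ 3.141e+00 -1.000e-03 -7.000e-02] F [-1.94 -0.51  7.92] w 0.0
```

View pics/e.png

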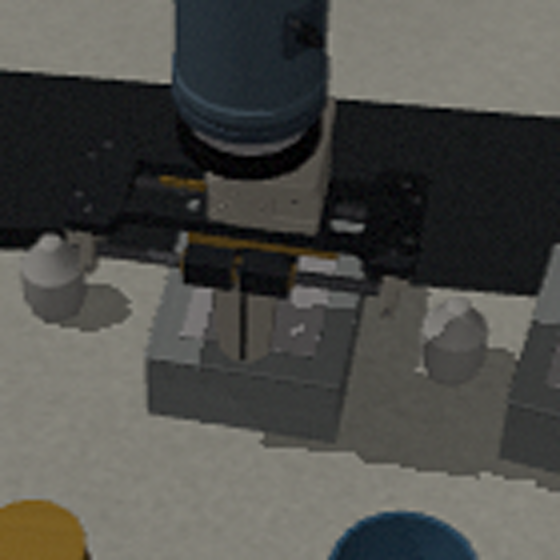

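The lid is flush, with 7.9 N on the fingertips at z 56. Next I'll go behind the tin, spread the fingers and drag.

```bash
echo '[{"dz": -25}, {"dx": 22, "dz": -5}, {"dx": 22}, {}, {}, {"dz": 22}, {"dz": 22}, {"dz": 22}, {}]' > rows.txt && python3 shift.py rows.txt 0.7 20
python3 -c "
from h import *
s,T=st();print('contact tip own 72.5 move:');mv(own('M',72.5,0,18));a,b,w=TIN['M'];print((a-420)/np.cos(w))"
```

```text
t: 14.02
ee_pos: [660.0, 0.2, 202.5]
tool_rot: [-3.141, 0.005, -0.07]
wrist_force: [-0.9, -0.2, 0.0]
grip_width: 0.7
grip_force: 0.0
t 14.03 tcp [6.600e+02 2.000e-01 2.025e+02] tip [6.59e+02 3.00e-01 1.65e+01] rpy [-3.141  0.005 -0.07 ] F [-0.88 -0.19  0.03] w 0.7
contact tip own 72.5 move:
t 14.03 tcp [6.600e+02 2.000e-01 2.025e+02] tip [6.59e+02 3.00e-01 1.65e+01] rpy [-3.141  0.005 -0.07 ] F [-0.88 -0.19  0.03] w 0.7
 move [-17.4   0.2  -1.4]
149.66653330214945
```

```bash
echo '[{"dx": -9}, {"dx": -9}, {"dx": -9}, {"dx": -9}, {"dx": -9}, {"dx": -9}]' > rows.txt && python3 shift.py rows.txt |grep -E 'pos|wrist_f'; echo '[{"dx": -10}, {"dx": -10}, {"dx": -10}, {"dx": -10}, {"dx": -10}, {"dx": -10}]' > rows.txt && python3 shift.py rows.txt|grep -E 'pos|wrist_f';echo '[{"dx": -10}, {"dx": -10}, {"dx": -10}, {"dx": -10}, {"dx": -9}, {"dx": -7}, {}, {}]' > rows.txt && python3 shift.py rows.txt|grep -E 'pos|wrist_f'
python3 -c "
from h import *
c=optics.read_camera('top');crop(c,'pics/f.png',200,190,480,350,2.8);st()"
```

```text
ee_pos: [608.5, 3.5, 205.9]
wrist_force: [6.1, -0.6, -0.1]
ee_pos: [548.7, 7.6, 205.9]
wrist_force: [5.5, -1.4, 0.5]
ee_pos: [492.4, 11.7, 205.2]
wrist_force: [2.5, -0.4, 1.6]
t 16.57 tcp [492.4  11.7 205. ] tip [492.6  11.6  19. ] rpy [ 3.141e+00 -1.000e-03 -7.000e-02] F [ 3.69 -0.12  2.39] w 0.7
```

View pics/f.png

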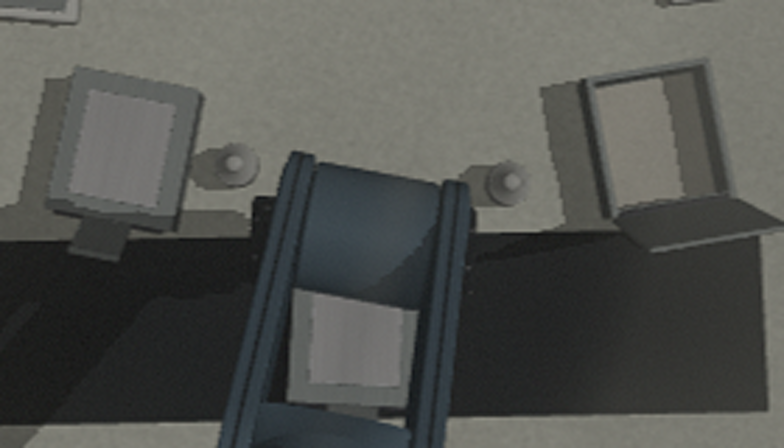

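The middle tin, shut, now lies on the strip (lid at crop 355,350; x ≈ 420), and the right tin stays open. I'll back off and move to the left tin.

```bash
echo '[{"dx": 10}, {"dx": 10}, {"dz": -50}, {"dz": -50}, {"dz": -50}, {"rz": 0.136}, {"ry": 0.15}, {"ry": 0.15}, {"ry": 0.15}, {}]' > rows.txt && python3 shift.py rows.txt 0.7 >/dev/null
python3 -c "
from h import *
go(lev('L',0)+[8,0,40],.45,-.206)"
```

```text
t 17.82 tcp [511.3  10.8 354. ] tip [590.   -5.7 186.3] rpy [ 3.141 -0.447 -0.205] F [-1.01 -0.08  0.25] w 0.7
 rot [-0.     0.003  0.001] then move [-142.1 -225.8   -4.2]
```

```bash
echo '[{"dx": -28, "dy": -45, "dz": -1}, {"dx": -28, "dy": -45, "dz": -1}, {"dx": -28, "dy": -45, "dz": -1}, {"dx": -29, "dy": -45, "dz": -1}, {"dx": -29, "dy": -46}, {}, {}]' > rows.txt && python3 shift.py rows.txt 0 20 >/dev/null
python3 -c "
from h import *
path('L',(0,.1,.2,.3,.45,.6,.8,1,1.2,1.4,1.6,1.75))"
```

```text
t 18.7 tcp [431.8 258.2 296.1] tip [510.7 241.3 128.5] rpy [ 3.139 -0.448 -0.204] F [-0.49  0.62  0.12] w 0.02
[[  0.   -25.5    1.3   32.2  -25.5    1.3   32.2 ]
 [  0.1  -30.     1.3   32.6   -4.5   -0.     0.4 ]
 [  0.2  -34.5    1.3   33.5   -4.5   -0.     0.9 ]
 [  0.3  -38.9    1.3   34.9   -4.4   -0.     1.4 ]
 [  0.45 -45.3    1.3   37.9   -6.4   -0.     3.  ]
 [  0.6  -51.2    1.2   42.    -5.9   -0.     4.1 ]
 [  0.8  -57.9    1.2   49.    -6.7   -0.     7.  ]
 [  1.   -62.9    1.2   57.4   -5.    -0.     8.4 ]
 [  1.2  -65.9    1.2   66.9   -3.    -0.     9.4 ]
 [  1.4  -66.7    1.1   75.6   -0.8   -0.     8.7 ]
 [  1.6  -66.2    1.1   82.5    0.5   -0.     6.9 ]
 [  1.75 -65.1    1.1   87.7    1.1   -0.     5.2 ]]
```

```bash
echo '[{"dx": -10, "dy": 1, "dz": 16}, {"dx": -11, "dz": 16}, {}]' > rows.txt && python3 shift.py rows.txt|grep -E 'pos|wrist_f';  echo '[{"dx": -4.5}, {"dx": -4.5, "dz": 0.4}, {}]' > rows.txt && python3 shift.py rows.txt|grep -E 'pos|wrist_f';echo '[{"dx": -4.5, "dz": 0.9}, {}]' > rows.txt && python3 shift.py rows.txt|grep -E 'pos|wrist_f'; echo '[{"dx": -4.4, "dz": 1.4}, {}]' > rows.txt && python3 shift.py rows.txt|grep -E 'pos|wrist_f';echo '[{"dx": -6.4, "dz": 3}, {}, {}]' > rows.txt && python3 shift.py rows.txt|grep -E 'pos|wrist_f'
python3 -c "
from h import *
path('L',(.45,.6,.8,1,1.2,1.4,1.6,1.75))"
```

```text
ee_pos: [426.6, 256.4, 257.5]
wrist_force: [-0.0, -0.1, -0.0]
ee_pos: [418.6, 259.8, 254.6]
wrist_force: [0.3, -0.4, 0.4]
ee_pos: [414.6, 260.7, 251.3]
wrist_force: [1.2, 0.3, 0.5]
ee_pos: [411.2, 261.3, 247.8]
wrist_force: [1.5, 0.1, 1.0]
ee_pos: [407.1, 262.1, 242.4]
wrist_force: [-0.1, -0.6, 0.9]
t 20.32 tcp [407.1 262.1 242.4] tip [486.1 245.5  74.9] rpy [ 3.141 -0.449 -0.205] F [-0.06 -0.61  0.87] w 0.0
[[  0.45   0.3    0.4    0.3    0.3    0.4    0.3 ]
 [  0.6   -5.5    0.4    4.4   -5.9   -0.     4.1 ]
 [  0.8  -12.3    0.4   11.4   -6.7   -0.     7.  ]
 [  1.   -17.3    0.4   19.9   -5.    -0.     8.4 ]
 [  1.2  -20.2    0.4   29.3   -3.    -0.     9.4 ]
 [  1.4  -21.1    0.4   38.    -0.8   -0.     8.7 ]
 [  1.6  -20.6    0.4   44.9    0.5   -0.     6.9 ]
 [  1.75 -19.5    0.4   50.1    1.1   -0.     5.2 ]]
```

This lid is light too, about 1.5 N. I'll open it, withdraw and check.

```bash
echo '[{"dx": -6.8, "dz": 4.3}, {"dx": -6.7, "dz": 7}, {"dx": -5, "dz": 8.4}, {"dx": -3, "dz": 9.4}, {}]' > rows.txt && python3 shift.py rows.txt|grep -E 'pos|wrist_f'; echo '[{"dx": -0.8, "dz": 8.7}, {"dx": 0.5, "dz": 6.9}, {}, {"dx": 1, "dz": 3}, {"dx": 1, "dz": 2}, {}, {}]' > rows.txt && python3 shift.py rows.txt|grep -E 'pos|wrist_f'; echo '[{"dz": -45}, {"dx": -20, "dz": -55}, {"dz": -50}, {"dz": -50}, {}, {}]' > rows.txt && python3 shift.py rows.txt|grep -E 'pos|wrist_f'
python3 -c "
from h import *
c=optics.read_camera('scene');crop(c,'pics/g.png',140,130,470,300,2.4);st()"
```

```text
ee_pos: [400.2, 263.2, 205.8]
wrist_force: [-0.3, -0.1, 0.8]
ee_pos: [411.0, 261.3, 189.4]
wrist_force: [0.4, -0.0, 1.4]
ee_pos: [307.9, 282.7, 360.3]
wrist_force: [-0.4, -0.3, -0.9]
t 22.62 tcp [308.  282.5 359.6] tip [386.9 265.7 192. ] rpy [ 3.14  -0.449 -0.205] F [-0.23  0.16 -0.37] w -0.0
```

View pics/g.png

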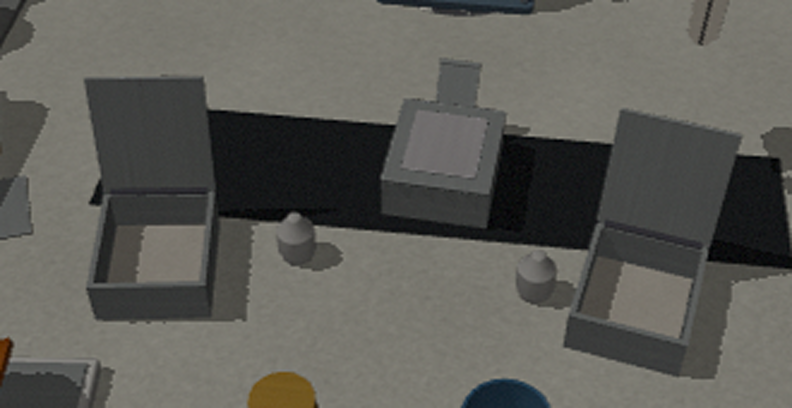

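Both outer lids stand fully open, the middle tin is shut on the strip, and the pots haven't moved.

```bash
python3 -c "
from workcell import bot, optics, sign_off
print(sign_off())"
```

```text
the job is handed in; nothing more can be done
None
```

I handed the job in at about 23 s; no verdict came back. The left and right tins swung freely and stand where they were with lids fully open, and the stiff middle tin was tried to about 0.5 rad, pressed shut and dragged onto the slate strip.

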